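Lock a stone tile in the carving jig with the cam lever

ROBOT

A 7-joint arm with a two-finger parallel gripper is mounted at the origin on the work surface. World frame = base frame: x ahead of the robot, y to its left, z up, the work surface at z = 0. Lengths are in m, angles in rad, forces in N, time in s.
With the tool pointing down it reaches from about 0.425 to 0.875 m from the base axis. Payload 4.7 kg.
Tool frame: the origin (TCP) lies at the very end of the fingers, on their centre line; the grasp point (between the pads) lies 19 mm behind it; x points along the fingers, y is the direction in which the jaws open and shut, and the axes are right-handed (so a half turn about x gives the same grasp; the last joint's range is limited). The gripper opens to 87 mm and grips with 3 to 60 N. Pads are 19 mm wide; open, the fingers measure 117 mm over their backs; the gripper's body (75 mm by 190 mm) begins 51 mm behind the grasp point.
Start: joints at [1.214, 0.321, -0.07, 1.45, 0.023, 1.371, -0.057], TCP at [0.236, -0.606, 0.223] pointing down, gripper open.
Joint ranges: [-2.86, 2.86], [-0.3, 2.09], [-1.38, 1.24], [0.06, 2.45], [-1.56, 4.7], [0.09, 2.05], [-2.69, 2.69]. Speed limits (rad/s): [2.57, 2.57, 3.14, 3.14, 3.14, 3.14, 3.14].

INTERFACE

Orientations are given as a rotation vector (axis times angle).
In Python, from bench import ctrl gives the robot as it stands.
- The arm moves only by the tool step_arm, never from a script. Its argument "increments" is one flat list of numbers, 6 for each row, row after row: the shift along the tool's x, y, z in cm, then the turn, a rotation vector about the tool's x, y, z in rad. In form: [tx, ty, tz, ax, ay, az, tx, ty, tz, ax, ay, az, ...]. A call has 1 to 12 rows; each row shifts and turns the commanded pose from where the row before left it, along the tool's axes as they then stand; what a row does not reach is not made up. A row lasts 1/8 s, in which the tool goes at most 62.5 mm and 10.7 degrees, less where a joint would pass 70% of its speed; a pose out of reach is approached as far as the arm can. A call with a gripper value outside its range is refused whole. "fingers" is the opening in per cent of the stroke, from 0 (shut) to 100 (fully open), set as the call begins (left out, the last holds). The fingers move at their own pace and stop on an object; "force" is the grip in N (left out, the last holds). Time passes only in rows, so rows that do not move let the fingers close. It gives the time, the measured TCP pose, the force and the opening at its end, in the units of the state.
- ctrl.get_state(): the state, without advancing time (a new reading comes with each control period).
- ctrl.get_image(name): name is "side" or "top" or "wrist"; returns the picture (384x512x3 uint8, red, green, blue); there is no depth.
- ctrl.camera_params(name): a dict with "vertical_fov" (degrees; the focal length in pixels is half the picture's height over the tangent of half this angle, whatever the lens; pixels are square), "cx", "cy" (the principal point, pixels), "R" (3x3) and "t" (3): a world point X has camera coordinates R X + t. Camera axes: x right, y down, z forward; pixel columns grow to the right and rows downward; lengths in m; the calibration is good to about 2 mm. A picture is of the moment at which its call begins: read the wrist's pose just before it. camera_params takes no time and is no camera call; for the wrist camera it gives the pose at the moment of the call.
- ctrl.close_job(): hands the job in, once; it reports no verdict.
Trained networks look in the newest picture that a camera, given by its name, has taken for a name from the list of things; names that differ only in an ending like _2 or _b are one class to them, and where a whole thing is asked for, a point or a joint stands for the part that bears it (a point fixed in the world has none). Each returns a list of dicts, best first, with "score" (0 to 1); they miss things now and then, are a little off and sometimes report something else, mostly with a low value. They report only what shows in the picture. A call takes as long as a camera call. They do not tell look-alikes from the thing itself.
- ctrl.search_frame(camera, name): "xyz" ([x, y, z] in m, in the coordinates of the camera as it stood for that picture, good to about 4 mm: the middle of the surface that is visible of it).
- ctrl.silhouettes(camera, name): "pixels" (384x512 bool, what is visible of it).
- ctrl.spot_point(camera, name): "xyz" ([x, y, z] in m, in the coordinates of the camera as it stood for that picture, good to about 4 mm: a listed point, or the origin of a listed thing).
The state is a dict: "time": time; "joint_positions": joint angles; "qd": joint speeds; "joint_torque": joint torques, N m; "position": TCP position; "tool_rot": TCP orientation; "ft_force": force on the tool from outside, world axes, zero at the start; "torque": the same for the moment, N m; "grip_width": opening from 0.0 (shut) to 1.0 (fully open).
Only numpy, scipy, OpenCV 4.12 (cv2) and the standard library are available. Lean on these libraries where they do the work, as an engineer would, in place of code of your own. Each camera call takes 0.05 s, during which the arm holds its last target.

TASK

Push the jig's sliding bar forward by its black knob until its rubber pad has moved the stone tile up flush against the fence's steel facing plate and holds it there, pressing firmly enough to seat it (about 5 N at the plate) but gently: over 20 N chips its edges. Then flip the red cam lever over center and down until it is fully home, so the bar is clamped with the stone still held between pad and fence. Do not force the lever, and leave the other tools and stones alone.

Things in the scene. Friction and masses are not known exactly. Their poses are not given: they have to be found in the camera images.
- bar_knob (a point): Centre of the black round knob (26 mm across, 40 mm tall) upright on the rear end of the sliding bar: 66 mm above the table, 20 mm below the knob's top; under it a stem 16 mm thick, 6 mm tall. Its y axis is the direction in which the bar slides forward, to stone and fence; z is up. The bar ends 12 mm behind the knob's axis. Forward travel until the stone is seated: 45 to 90 mm.
- bar_pad (a point): Centre of the front face of the black rubber pad (44 mm wide, 22 mm tall) on the bar's front end, 267 mm ahead of the knob's axis, 30 mm above the table. Loose square steel bar, 20 mm thick, top 40 mm above the table, in a guide channel with 1.5 mm play to each side. Unclamped it drags with 2 to 4 N and stays where left; with the stone 5 to 9 N; about 13 N at the knob seats it. y is forward.
- stone_mid (a point): Middle of the loose pale limestone tile with a carved rosette: about 100 mm along its x, 80 mm along its y (hand-dressed, up to 3 mm more or less, so its seat must be felt), 30 mm tall, underside 12 mm above the table. About 0.55 kg; slides with about 2 to 5 N. It starts a little askew between pad and fence, touching neither.
- fence: Fixed aluminium fence block across the board, 130 mm long, 20 mm thick, 42 mm tall, two black knobs on top. Origin at the foot of the block's face, 12 mm above the table; the face looks along its -y, to the stone. Before it a steel facing plate (120 x 36 mm), the stone's seat, is screwed out so far that it stands 2 to 24 mm ahead of the block: not measured, feel for it. It gives 1 mm per 12 N.
- lever_pivot (a point): Hinge axis of the cam lever, 80 mm above the table, over the middle of the bar's green guide block (110 mm along y, 56 mm wide, 52 mm above the table). Steel cheeks at the lever's two sides (36 mm over both, 30 mm long in x) reach 92 mm above the table. y: hinge axis and the bar's forward direction; x: side to which the lever is flipped, away from the robot; z up.
- lever_handle (a point): Point on the middle line of the red lever handle, 70 mm from the pivot. The handle is 22 mm wide (along the hinge), 12 mm thick, from 44 to 96 mm from the pivot; a steel shank 10 mm thick, 14 mm wide joins it to the pivot. Its z axis is upright when the lever is at 0 and turns with the lever.
- lever (a joint): Cam lever angle, rad. At 0 (open) it leans 0.25 back from upright, to -x of the pivot (robot's side); it starts at 0 to 0.2, loose. Flip it over the top to +x of the pivot. Resistance starts near 0.3, peaks at 0.5 to 0.6 N m near 0.8 (about 8 N at mid-handle), dies at 1.35 (center); past that it snaps by itself to its stop at 1.65 (0.17 above level) and stays. Closing it clamps the bar.
- jig: Plywood jig board 200 x 490 x 12 mm, screwed to the table, that carries guide, lever and fence. Origin on the table under the lever pivot; y is the bar's forward direction (board from -215 to +275 mm), x the side to which the lever is flipped.
- offcut: Bystander: pink stone offcut 40 x 50 x 22 mm on the jig board on the robot's side of the guide.
- chisel: Bystander: short steel chisel, 12 x 113 x 10 mm, on the jig board on the far side of the bar.
- brush: Bystander: dusty brush, 200 mm, on the table beyond the jig.
- hammer: Bystander: hammer, 260 mm, on the table left of the jig.
- scraper: Bystander: flat steel scraper 110 x 60 x 4 mm, right of the jig.
- pencil: Bystander: red-violet marking pencil, 150 mm, beyond the jig.
- trial_block: Bystander: sand-coloured stone block 90 x 70 x 50 mm, left of the jig.
- pot: Bystander: open terracotta pot, 80 mm across, 95 mm tall, right of the jig.
There are look-alikes about, which are no part of the job. Of the things that look like the part that bears stone_mid, the middle-sized one is meant.

How it is judged:
By the outcome, as a careful person would: the job done as asked, in the order asked, and still so for the second after the job is handed in, with the robot touching nothing.
It also fails if it takes over 61 s, if anything falls off the work surface, if the arm or the gripper's body presses on something with over 40 N, if the wrist force passes 120 N, or if a joint passes its speed limit or range.

## Working session

There is one attempt and no reset: what is moved stays moved. The work goes in short steps, Python scripts to look and compute and a tool call to move; the robot and the scene stay as the last step left them, time stands still between calls to the robot, and variables do not carry over. Pictures are saved under pics/ and viewed, and the job is handed in when it is done.

Besides the shell and the picture viewer there is one more tool, called after "Emit:" by a JSON object that holds its "api" and its "payload", one argument or row to a line. step_arm: Moves the arm, as the interface text tells. Its arguments: {"type":"object","properties":{"increments":{"type":"array","items":{"type":"number"}},"fingers":{"type":"number"},"force":{"type":"number"}},"required":["increments"]}

```bash
ls; mkdir -p pics
python3 - <<'E'
from bench import ctrl
import cv2
s=ctrl.get_state();print(s)
for n in ["side","top","wrist"]:
    im=ctrl.get_image(n);cv2.imwrite(f"pics/{n}0.png",im[:,:,::-1])
    p=ctrl.camera_params(n);print(n,p)
E
```

```text
pics
{'time': 0.0, 'joint_positions': array([ 1.21410843,  0.32180835, -0.07008787,  1.45167744,  0.0226308 ,
        1.37080558, -0.05690075]), 'qd': array([ 8.30861684e-04, -4.14745157e-04,  3.40536993e-04,  3.65262008e-04,
        1.65300616e-03, -8.83138403e-05,  4.18180158e-04]), 'joint_torque': array([ 9.25268387e-05, -4.91286957e+01, -4.03928999e-01, -3.12523592e+01,
       -6.39208616e-02,  4.37513762e-02,  1.88769641e-04]), 'position': array([ 0.23526971, -0.60532872,  0.22146984]), 'tool_rot': array([ 2.01914155,  0.38071986, -2.02012357]), 'ft_force': array([ 0.41695733, -0.57974363, -0.96125134]), 'torque': array([-0.00496715, -0.02950746, -0.01928586]), 'grip_width': 1.0004813848606047}
side {'vertical_fov': 55.536111909261784, 'cx': 250.4266005886233, 'cy': 192.24215065645586, 'R': array([[ 0.99257836, -0.12105629,  0.01155752],
       [-0.05702751, -0.54730459, -0.83498835],
       [ 0.10740608,  0.82813227, -0.55014623]]), 't': array([-0.50094427,  0.11015868,  1.42478936])}
top {'vertical_fov': 51.42942503082033, 'cx': 257.63746206386315, 'cy': 188.13254593302307, 'R': array([[-1.62685245e-04, -9.99878938e-01,  1.55589827e-02],
       [-9.94576509e-01, -1.45646613e-03, -1.03997334e-01],
       [ 1.04007405e-01, -1.54915176e-02, -9.94455868e-01]]), 't': array([-0.01016128,  0.50153422,  1.35884976])}
wrist {'vertical_fov': 65.0320739823732, 'cx': 258.41906154330087, 'cy': 194.55906695534128, 'R': array([[ 0.36295153, -0.93180567, -0.00209188],
       [-0.89286421, -0.34842376,  0.28529703],
       [-0.26657025, -0.10168122, -0.95843687]]), 't': array([-0.64905466, -0.03600206,  0.39138194])}
```

View pics/side0.png

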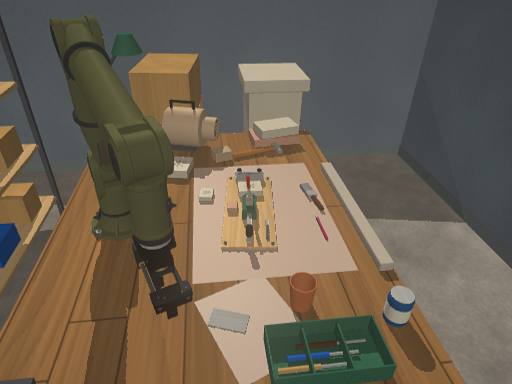

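View pics/top0.png

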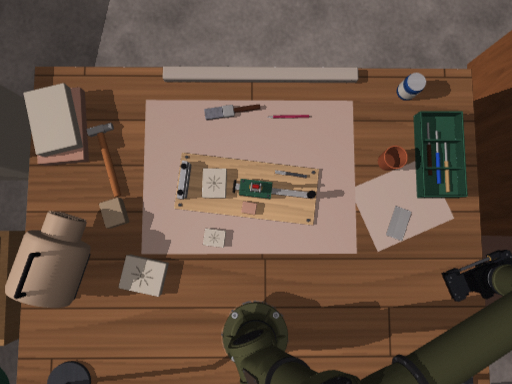

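View pics/wrist0.png

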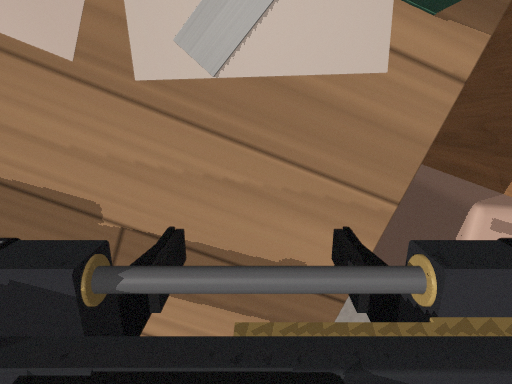

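```bash
cat > h.py <<'E'
from bench import ctrl
import numpy as np
def world(cam,xyz):
    p=ctrl.camera_params(cam);return np.array(p["R"]).T@(np.array(xyz)-p["t"])
def pix(cam,X):
    p=ctrl.camera_params(cam);f=192/np.tan(np.radians(p["vertical_fov"]/2))
    c=p["R"]@np.array(X)+p["t"];return np.array([p["cx"]+f*c[0]/c[2],p["cy"]+f*c[1]/c[2]])
def ray(cam,u,v,z):
    p=ctrl.camera_params(cam);f=192/np.tan(np.radians(p["vertical_fov"]/2))
    d=p["R"].T@np.array([(u-p["cx"])/f,(v-p["cy"])/f,1]);o=-p["R"].T@p["t"]
    return o+d*(z-o[2])/d[2]
E
python3 - <<'E'
from h import *
np.set_printoptions(precision=4,suppress=True)
for c in ["top","side"]:
  for n in ["bar_knob","bar_pad","stone_mid","fence","lever_pivot","lever_handle","jig"]:
    for r in ctrl.spot_point(c,n):
        w=world(c,r["xyz"]);print(c,n,round(r["score"],2),w,pix(c,w))
print(ctrl.get_state()["time"])
E
```

```text
top bar_knob 0.61 [ 0.4837 -0.1868  0.0662] [310.2347 192.2195]
top bar_pad 0.66 [0.5103 0.0776 0.031 ] [232.3856 185.4456]
top stone_mid 0.74 [0.3311 0.1356 0.0077] [215.651  237.4674]
top stone_mid 0.71 [0.517  0.1446 0.0313] [213.0373 183.4789]
top stone_mid 0.71 [0.2067 0.3774 0.0173] [143.8745 274.3727]
top stone_mid 0.44 [ 0.3839 -0.5051 -0.0017] [397.7135 222.274 ]
top fence 0.81 [0.5286 0.2419 0.0171] [185.5474 180.6059]
top lever_pivot 0.69 [ 0.4788 -0.1893  0.0654] [310.9632 193.699 ]
top lever_pivot 0.63 [ 0.497  -0.0036  0.0811] [256.0186 187.7728]
top lever_handle 0.56 [ 0.4928 -0.003   0.153 ] [256.0846 186.7064]
top jig 0.81 [ 0.4993 -0.0008  0.0002] [254.9807 189.5175]
top jig 0.24 [ 0.5544 -0.1162  0.0128] [287.7317 173.6669]
side bar_knob 0.7 [ 0.4737 -0.1845  0.0683] [248.2704 228.3017]
side bar_pad 0.24 [0.5263 0.2372 0.0082] [248.8575 179.9287]
side stone_mid 0.83 [0.2047 0.377  0.0134] [178.9783 167.4684]
side stone_mid 0.8 [0.5198 0.1424 0.0224] [249.9668 188.5409]
side stone_mid 0.49 [0.3231 0.1428 0.0054] [204.6945 194.3493]
side fence 0.76 [0.5277 0.2385 0.0054] [249.1212 180.2756]
side lever_pivot 0.7 [ 0.6014 -0.4678  0.0006] [300.9359 301.9326]
side lever_pivot 0.56 [ 0.496  -0.0034  0.0738] [248.5456 197.8596]
side lever_handle 0.56 [ 0.4954 -0.0024  0.1488] [248.5434 181.5186]
side jig 0.77 [ 0.4948  0.0007 -0.0016] [247.9864 212.6759]
0.85
```

The three look-alike rosette tiles are at top (214,238) small, (214,183) middle and (144,275) large. The middle one sits in the jig, between pad and fence. The knob is at (310,193), the lever at (256,187), and a possible false knob or tool sits near (295,174), which is the chisel. I'll check this in a close crop and plan a look with the wrist camera.

Run:
```python
from h import *
import cv2
from scipy.spatial.transform import Rotation as Ro
np.set_printoptions(precision=4,suppress=True)
im=cv2.imread("pics/top0.png")[140:235,165:330]
cv2.imwrite("pics/topcrop.png",cv2.resize(im,None,fx=4.8,fy=4.8,interpolation=cv2.INTER_CUBIC))
s=ctrl.get_state();T=Ro.from_rotvec(s["tool_rot"]).as_matrix();print(T)
p=ctrl.camera_params("wrist");print("cam pos",-p["R"].T@p["t"],"in tool",T.T@(-p["R"].T@p["t"]-s["position"]),"\ncam axes in tool",(p["R"]@T))
```

```text
[[ 0.      0.3624 -0.932 ]
 [-0.0001 -0.932  -0.3624]
 [-1.      0.0001  0.    ]]
cam pos [ 0.3078 -0.5777  0.3849] in tool [-0.1623 -0.     -0.0776] 
cam axes in tool [[ 0.0006  1.     -0.0006]
 [-0.2852  0.0008  0.9585]
 [ 0.9585 -0.0004  0.2852]]
```

View pics/topcrop.png

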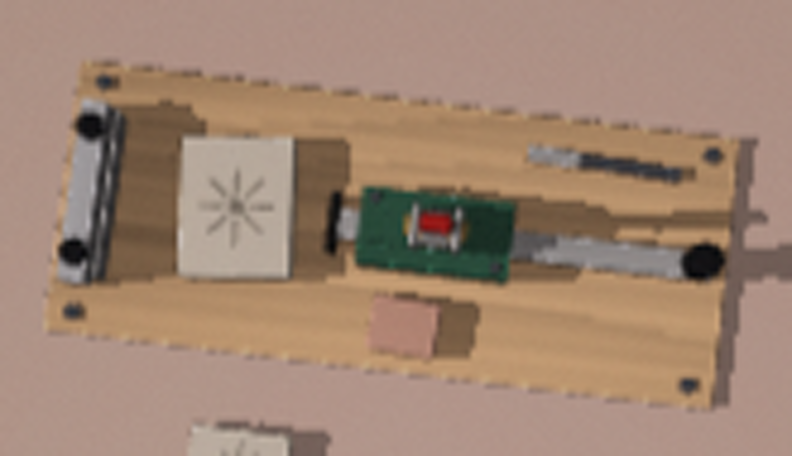

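The crop shows the black knob at top pixel (311,194) on the bar's right end. The pad is at about (234,186), the red lever at (256,186) upright in its cheeks, the mid stone at (214,183), and the fence with its dark plate at (187,180). I'll move the hand above the knob for a close look.

```bash
cat >> h.py <<'E'
from scipy.spatial.transform import Rotation as Ro
def toolR(yawfwd,tilt=0.):
    # tool y = jig x, tool x down, tool z = -forward ; tilt: top leans backward
    f=np.array([np.cos(yawfwd),np.sin(yawfwd),0]); X=np.array([f[1],-f[0],0]) 
    R=np.column_stack([[0,0,-1.],X,-f])
    return Ro.from_rotvec(X*tilt).as_matrix()@R if tilt else R
def plan(p1,R1,n,p0=None,R0=None):
    s=ctrl.get_state()
    if p0 is None:p0=s["position"]
    if R0 is None:R0=Ro.from_rotvec(s["tool_rot"]).as_matrix()
    rv=Ro.from_matrix(R0.T@R1).as_rotvec(); out=[]
    step=rv/n; d=(np.array(p1)-p0)/n; R=Ro.from_matrix(R0)
    for i in range(n):
        out.append(np.round(np.r_[R.inv().apply(d)*100,step],3)); R=R*Ro.from_rotvec(step)
    return np.array(out)
E
python3 - <<'E'
from h import *
np.set_printoptions(precision=3,suppress=True)
k=ray("top",311.5,194.6,.086);print("knob",k)
a=ray("top",165+85/4.8,140+65/4.8,.012);b=ray("top",165+738/4.8,140+135/4.8,.012);c=ray("top",165+47/4.8,140+330/4.8,.012);d=ray("top",165+713/4.8,140+406/4.8,.012)
for u,v in((a,b),(c,d)):
    w=u-v;print(np.arctan2(w[1],w[0]))
print(a,b,c,d,a-c)
yaw=np.pi/2-0.1
R=toolR(yaw);print(R,toolR(yaw,.3))
print(repr(plan([0.478,-0.187,0.235],R,12)))
E
```

```text
knob [ 0.474 -0.188  0.086]
1.4651833776227705
1.4577409905560375
[0.625 0.255 0.012] [ 0.574 -0.226  0.012] [0.43  0.278 0.012] [ 0.376 -0.205  0.012] [ 0.195 -0.024  0.   ]
[[ 0.     0.995 -0.1  ]
 [ 0.    -0.1   -0.995]
 [-1.     0.    -0.   ]] [[ 0.03   0.995 -0.095]
 [ 0.294 -0.1   -0.951]
 [-0.955  0.    -0.296]]
array([[-0.104, -2.521, -3.148, -0.092,  0.   , -0.   ],
       [-0.104, -2.222, -3.366, -0.092,  0.   , -0.   ],
       [-0.104, -1.905, -3.555, -0.092,  0.   , -0.   ],
       [-0.104, -1.571, -3.714, -0.092,  0.   , -0.   ],
       [-0.103, -1.225, -3.843, -0.092,  0.   , -0.   ],
       [-0.103, -0.868, -3.939, -0.092,  0.   , -0.   ],
       [-0.103, -0.504, -4.002, -0.092,  0.   , -0.   ],
       [-0.103, -0.135, -4.031, -0.092,  0.   , -0.   ],
       [-0.103,  0.234, -4.026, -0.092,  0.   , -0.   ],
       [-0.103,  0.602, -3.988, -0.092,  0.   , -0.   ],
       [-0.103,  0.964, -3.916, -0.092,  0.   , -0.   ],
       [-0.103,  1.319, -3.811, -0.092,  0.   , -0.   ]])
```

Emit:
{"api": "step_arm", "payload": {
  "increments": [-0.1,-2.52,-3.15,-0.092,0,0,-0.1,-2.22,-3.37,-0.092,0,0,-0.1,-1.9,-3.55,-0.092,0,0,-0.1,-1.57,-3.71,-0.092,0,0,-0.1,-1.22,-3.84,-0.092,0,0,-0.1,-0.87,-3.94,-0.092,0,0,-0.1,-0.5,-4.0,-0.092,0,0,-0.1,-0.13,-4.03,-0.092,0,0,-0.1,0.23,-4.03,-0.092,0,0,-0.1,0.6,-3.99,-0.092,0,0,-0.1,0.96,-3.92,-0.092,0,0,-0.1,1.32,-3.81,-0.092,0,0]
}}

```text
time: 2.35
position: [0.4781, -0.1842, 0.2347]
tool_rot: [1.275, 1.165, -1.275]
ft_force: [-0.3, -0.3, 0.2]
grip_width: 0.999
```

Run:
```python
from h import *
import cv2
np.set_printoptions(precision=4,suppress=True)
s=ctrl.get_state();print(s["position"],s["tool_rot"],s["joint_positions"],s["time"],s["ft_force"])
im=ctrl.get_image("wrist");cv2.imwrite("pics/wrist1.png",im[:,:,::-1])
for n in ["bar_knob","lever_pivot","lever_handle"]:
    for r in ctrl.spot_point("wrist",n):
        w=world("wrist",r["xyz"]);print(n,round(r["score"],2),w,pix("wrist",w))
```

```text
[ 0.4781 -0.1842  0.2347] [ 1.275   1.1648 -1.2752] [ 0.8074  0.0446 -0.5033  1.7542  0.0224  1.348   0.2096] 2.35 [-0.3001 -0.2674  0.1839]
bar_knob 0.85 [ 0.4757 -0.1818  0.0677] [255.1317 179.8104]
```

View pics/wrist1.png

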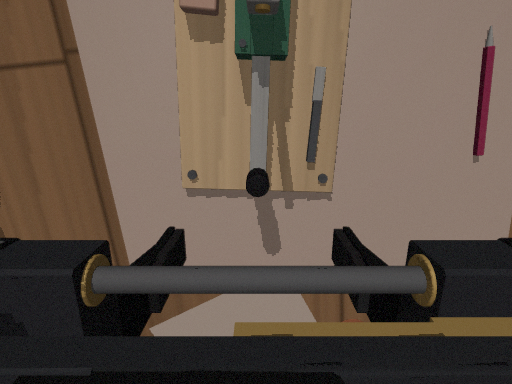

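The wrist view shows the knob top at (257,182), the bar running up to the green guide at (262,57), and the chisel at (316,115), clear of the knob.

Run:
```python
from h import *
import cv2
np.set_printoptions(precision=4,suppress=True)
im=cv2.imread("pics/wrist1.png")[40:200,180:340]
cv2.imwrite("pics/w1c.png",cv2.resize(im,None,fx=3.7,fy=3.7,interpolation=cv2.INTER_CUBIC))
print(ray("wrist",257.5,181,.086))
a=ray("wrist",261,57,.04);b=ray("wrist",258.7,165,.04);w=a-b;print(a,b,np.arctan2(w[1],w[0])-np.pi/2)
for q in [((183,100),(181.5,186))]: 
  a,b=[ray("wrist",*z,.012) for z in q];w=a-b;print(np.arctan2(w[1],w[0])-np.pi/2)
l=ray("wrist",183,187,.012);r=ray("wrist",334,191,.012);w=r-l;print(np.arctan2(w[1],w[0]))
```

```text
[ 0.476  -0.1844  0.086 ]
[ 0.4915 -0.0578  0.04  ] [ 0.4781 -0.1763  0.04  ] -0.11248404337509155
-0.18132668483276015
-0.11936768481762479
```

View pics/w1c.png

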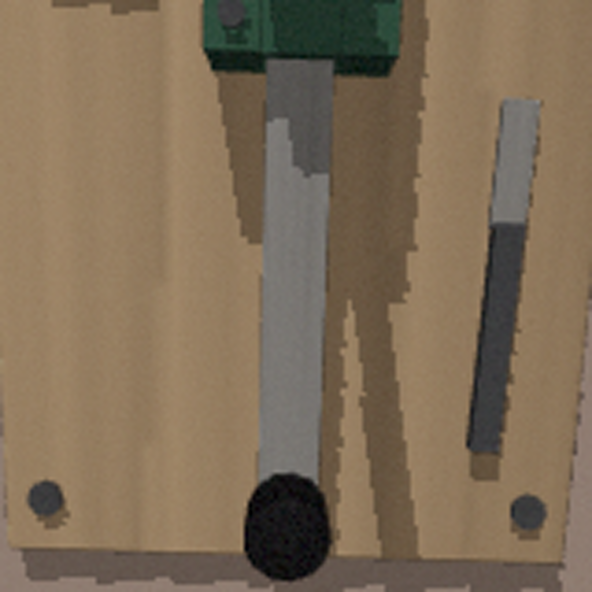

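Run:
```python
from h import *
np.set_printoptions(precision=3,suppress=True)
yaw=np.pi/2-0.113
R=toolR(yaw,.25);k=np.array([.4765,-.183,.069]);print(k+.019*R[:,0])
print(repr(plan(k+.019*R[:,0],R,9)))
```

```text
[ 0.477 -0.178  0.051]
array([[ 2.045, -0.014, -0.077,  0.002,  0.028,  0.   ],
       [ 2.046, -0.015, -0.02 ,  0.002,  0.028,  0.   ],
       [ 2.046, -0.015,  0.037,  0.002,  0.028,  0.   ],
       [ 2.044, -0.016,  0.094,  0.002,  0.028,  0.   ],
       [ 2.041, -0.016,  0.151,  0.002,  0.028,  0.   ],
       [ 2.036, -0.016,  0.208,  0.002,  0.028,  0.   ],
       [ 2.029, -0.016,  0.265,  0.002,  0.028,  0.   ],
       [ 2.021, -0.016,  0.321,  0.002,  0.028,  0.   ],
       [ 2.011, -0.016,  0.377,  0.002,  0.028,  0.   ]])
```

Emit:
{"api": "step_arm", "payload": {
  "increments": [2.04,-0.015,-0.08,0.002,0.028,0,2.04,-0.015,-0.02,0.002,0.028,0,2.04,-0.015,0.04,0.002,0.028,0,2.04,-0.015,0.09,0.002,0.028,0,2.04,-0.015,0.15,0.002,0.028,0,2.04,-0.015,0.21,0.002,0.028,0,2.03,-0.015,0.26,0.002,0.028,0,2.02,-0.015,0.32,0.002,0.028,0,2.01,-0.015,0.38,0.002,0.028,0,0,0,0,0,0,0,0,0,0,0,0,0]
}}

```text
time: 3.92
position: [0.4771, -0.1794, 0.0511]
tool_rot: [1.486, 1.328, -1.153]
ft_force: [0.7, -0.3, -0.1]
grip_width: 1.006
```

Run:
```python
from h import *
import cv2
np.set_printoptions(precision=4,suppress=True)
s=ctrl.get_state();print(s["position"],Ro.from_rotvec(s["tool_rot"]).as_matrix(),s["joint_positions"],s["time"],s["ft_force"])
a=ctrl.get_image("wrist");b=ctrl.get_image("side")
cv2.imwrite("pics/w2.png",a[:,:,::-1]);cv2.imwrite("pics/s2.png",cv2.resize(b[120:280,150:350,::-1],None,fx=3,fy=3,interpolation=cv2.INTER_CUBIC))
```

```text
[ 0.4771 -0.1794  0.0511] [[ 0.0268  0.9936 -0.1102]
 [ 0.2479 -0.1134 -0.9621]
 [-0.9684 -0.0016 -0.2493]] [ 0.8859  0.2925 -0.4624  1.9089 -0.1258  1.0549  0.3883] 3.925 [ 0.6663 -0.3412 -0.1026]
```

View pics/w2.png

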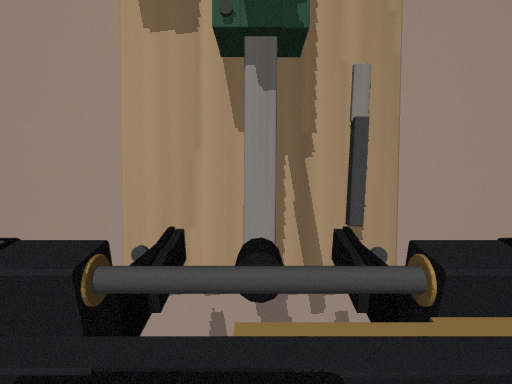

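View pics/s2.png

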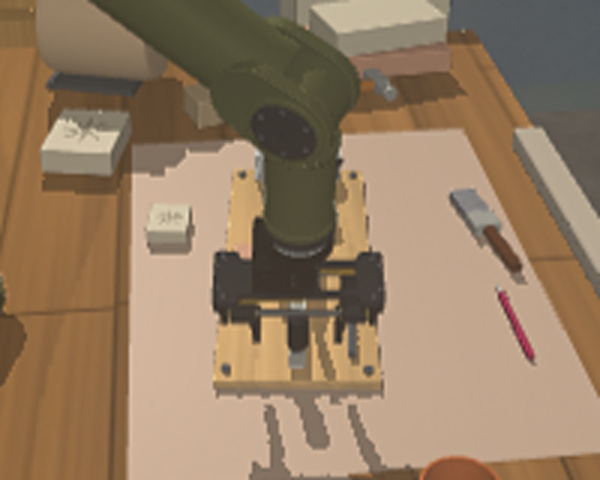

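The knob sits centred between the fingers: (260,268), with fingers at about 165 and 352. I'll close gently.

Emit:
{"api": "step_arm", "payload": {
  "increments": [0,0,0,0,0,0,0,0,0,0,0,0,0,0,0,0,0,0,0,0,0,0,0,0,0,0,0,0,0,0,0,0,0,0,0,0],
  "fingers": 0,
  "force": 25
}}

```text
time: 4.78
position: [0.4765, -0.1795, 0.0507]
tool_rot: [1.486, 1.328, -1.154]
ft_force: [-0.3, 0.3, -0.4]
grip_width: 0.405
```

Emit:
{"api": "step_arm", "payload": {
  "increments": [0,0,0,0,0,0,0,0,0,0,0,0,0,0,0,0,0,0]
}}

```text
time: 5.15
position: [0.4765, -0.1795, 0.0507]
tool_rot: [1.486, 1.328, -1.154]
ft_force: [-0.1, 0.3, 0.3]
grip_width: 0.291
```

Run:
```python
from h import *
np.set_printoptions(precision=3,suppress=True)
R=Ro.from_rotvec(ctrl.get_state()["tool_rot"]).as_matrix()
f=np.array([np.sin(.113),np.cos(.113),0])
print("fwd 1cm in tool:",R.T@f, "jigx", R.T@np.array([f[1],-f[0],0]))
```

```text
fwd 1cm in tool: [ 0.249 -0.001 -0.968] jigx [-0.002  1.    -0.001]
```

Emit:
{"api": "step_arm", "payload": {
  "increments": [0.062,0,-0.242,0,0,0,0.1,0,-0.387,0,0,0,0.1,0,-0.387,0,0,0,0.1,0,-0.387,0,0,0]
}}

```text
time: 5.65
position: [0.4782, -0.1648, 0.0507]
tool_rot: [1.486, 1.328, -1.154]
ft_force: [-0.6, -1.9, 0.6]
grip_width: 0.292
```

Emit:
{"api": "step_arm", "payload": {
  "increments": [0.1,0,-0.387,0,0,0,0.1,0,-0.387,0,0,0,0.1,0,-0.387,0,0,0]
}}

```text
time: 6.02
position: [0.4796, -0.1543, 0.0507]
tool_rot: [1.485, 1.326, -1.155]
ft_force: [-0.8, -6.5, 0.2]
grip_width: 0.291
```

```bash
cat > st.py <<'E'
from h import *
import sys
np.set_printoptions(precision=4,suppress=True)
f=np.array([np.sin(.113),np.cos(.113),0]);x=np.array([f[1],-f[0],0])
F=[]
s=ctrl.get_state();p=s["position"];q=p-np.array([.4765,-.1795,.0507])
print("t",s["time"],"fwd",q@f*1000,"lat",q@x*1000,"z",q[2]*1000,"Ff",s["ft_force"]@f,"Fx",s["ft_force"]@x,"Fz",s["ft_force"][2],"grip",s["grip_width"])
E
python3 st.py
python3 - <<'E'
from h import *
import cv2
a=ctrl.get_image("top");cv2.imwrite("pics/t3.png",cv2.resize(a[140:235,165:330,::-1],None,fx=4.8,fy=4.8,interpolation=cv2.INTER_CUBIC))
E
```

```text
t 6.025 fwd 25.417963551981103 lat 0.21323631572129892 z 0.00864065551776233 Ff -6.513694636539007 Fx -0.03342782669017756 Fz 0.22704508489880604 grip 0.29060242029157995
```

View pics/t3.png

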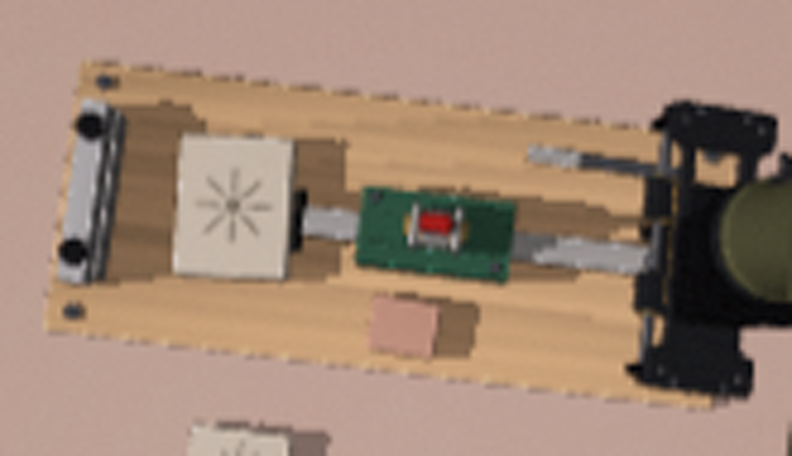

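The pad (298,220 in the crop) is now against the stone, which has squared up to it. About 35–45 mm remain to the plate. Lateral force is near zero.

Emit:
{"api": "step_arm", "payload": {
  "increments": [0.1,0,-0.387,0,0,0,0.1,0,-0.387,0,0,0,0.1,0,-0.387,0,0,0,0.1,0,-0.387,0,0,0,0.1,0,-0.387,0,0,0]
}}

```text
time: 6.7
position: [0.4816, -0.1348, 0.0507]
tool_rot: [1.485, 1.326, -1.156]
ft_force: [-0.9, -6.2, 0.3]
grip_width: 0.29
```

```bash
python3 st.py
python3 - <<'E'
from h import *
import cv2
a=ctrl.get_image("top");cv2.imwrite("pics/t4.png",cv2.resize(a[140:235,165:330,::-1],None,fx=4.8,fy=4.8,interpolation=cv2.INTER_CUBIC))
E
```

```text
t 6.7 fwd 44.952309747502404 lat 0.0663927856901852 z -0.01336220873963262 Ff -6.235261992484643 Fx -0.19200249980760578 Fz 0.2720463991268827 grip 0.2899416815285477
```

View pics/t4.png

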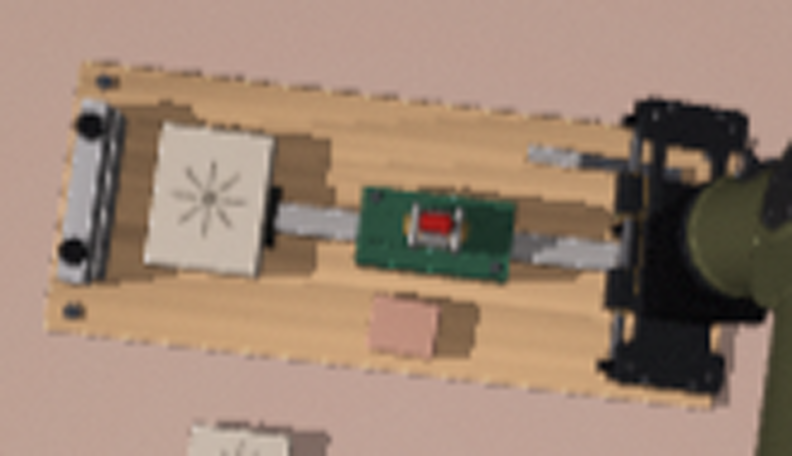

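Emit:
{"api": "step_arm", "payload": {
  "increments": [0.1,0,-0.387,0,0,0,0.1,0,-0.387,0,0,0,0.075,0,-0.29,0,0,0]
}}

```text
time: 7.12
position: [0.483, -0.1237, 0.0507]
tool_rot: [1.485, 1.326, -1.155]
ft_force: [0.1, -5.9, 0.8]
grip_width: 0.288
```

Emit:
{"api": "step_arm", "payload": {
  "increments": [0.05,0,-0.194,0,0,0,0.05,0,-0.194,0,0,0]
}}

```text
time: 7.38
position: [0.4835, -0.1199, 0.0507]
tool_rot: [1.485, 1.326, -1.156]
ft_force: [-0.7, -5.8, 0.3]
grip_width: 0.292
```

```bash
python3 st.py
python3 - <<'E'
from h import *
import cv2
a=ctrl.get_image("top");cv2.imwrite("pics/t5.png",cv2.resize(a[140:235,165:330,::-1],None,fx=4.8,fy=4.8,interpolation=cv2.INTER_CUBIC))
E
```

```text
t 7.375 fwd 60.0524274100631 lat 0.18956154645397408 z -0.013782534483662567 Ff -5.824835342612828 Fx -0.017620044053421522 Fz 0.3134072776358588 grip 0.29196704790889155
```

View pics/t5.png

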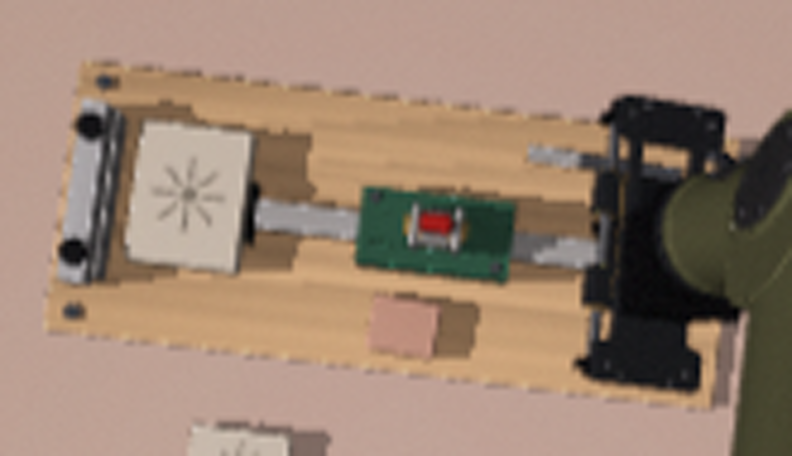

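Emit:
{"api": "step_arm", "payload": {
  "increments": [0.05,0,-0.194,0,0,0,0.05,0,-0.194,0,0,0,0.05,0,-0.194,0,0,0]
}}

```text
time: 7.8
position: [0.4842, -0.1139, 0.0507]
tool_rot: [1.485, 1.326, -1.156]
ft_force: [-0.9, -5.5, 0.9]
grip_width: 0.291
```

Emit:
{"api": "step_arm", "payload": {
  "increments": [0.025,0,-0.097,0,0,0,0.025,0,-0.097,0,0,0]
}}

```text
time: 8.05
position: [0.4843, -0.1119, 0.0507]
tool_rot: [1.485, 1.326, -1.156]
ft_force: [-0.8, -5.9, 0.3]
grip_width: 0.287
```

Emit:
{"api": "step_arm", "payload": {
  "increments": [0.025,0,-0.097,0,0,0,0.025,0,-0.097,0,0,0]
}}

```text
time: 8.3
position: [0.4846, -0.11, 0.0507]
tool_rot: [1.486, 1.326, -1.156]
ft_force: [-1.2, -5.9, 1.1]
grip_width: 0.291
```

```bash
python3 st.py
python3 - <<'E'
from h import *
import cv2
a=ctrl.get_image("top");cv2.imwrite("pics/t6.png",cv2.resize(a[140:235,165:330,::-1],None,fx=4.8,fy=4.8,interpolation=cv2.INTER_CUBIC))
E
```

```text
t 8.3 fwd 69.99591907635542 lat 0.2316996786229475 z -0.0007050316264758938 Ff -5.950459651624696 Fx -0.4836197951485802 Fz 1.0969438723854619 grip 0.29075779599356555
```

View pics/t6.png

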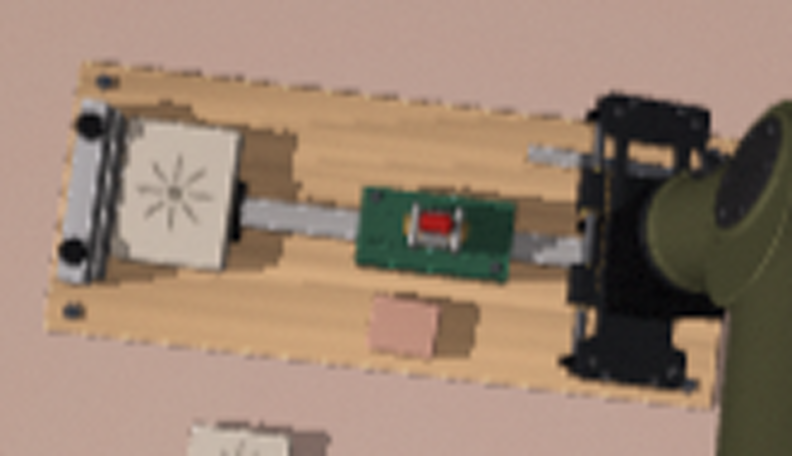

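The stone's front edge (about 118 in the crop) is nearly at the plate. I'll go in 1 mm feeling steps.

Emit:
{"api": "step_arm", "payload": {
  "increments": [0.025,0,-0.097,0,0,0,0.025,0,-0.097,0,0,0]
}}

```text
time: 8.6
position: [0.4848, -0.108, 0.0507]
tool_rot: [1.485, 1.326, -1.156]
ft_force: [-1.0, -5.7, -0.9]
grip_width: 0.293
```

Emit:
{"api": "step_arm", "payload": {
  "increments": [0.025,0,-0.097,0,0,0]
}}

```text
time: 8.72
position: [0.485, -0.107, 0.0507]
tool_rot: [1.485, 1.326, -1.156]
ft_force: [-0.8, -6.2, 0.0]
grip_width: 0.292
```

Emit:
{"api": "step_arm", "payload": {
  "increments": [0.025,0,-0.097,0,0,0]
}}

```text
time: 8.85
position: [0.4851, -0.106, 0.0507]
tool_rot: [1.485, 1.326, -1.156]
ft_force: [-0.2, -5.6, 1.1]
grip_width: 0.295
```

Emit:
{"api": "step_arm", "payload": {
  "increments": [0.025,0,-0.097,0,0,0]
}}

```text
time: 8.98
position: [0.4852, -0.1057, 0.0507]
tool_rot: [1.485, 1.325, -1.156]
ft_force: [-0.5, -8.9, 1.5]
grip_width: 0.297
```

Emit:
{"api": "step_arm", "payload": {
  "increments": [0,0,0,0,0,0]
}}

```text
time: 9.1
position: [0.4852, -0.1057, 0.0507]
tool_rot: [1.485, 1.325, -1.156]
ft_force: [-1.0, -6.2, -0.1]
grip_width: 0.288
```

Emit:
{"api": "step_arm", "payload": {
  "increments": [0.01,0,-0.039,0,0,0,0,0,0,0,0,0]
}}

```text
time: 9.35
position: [0.4852, -0.1057, 0.0507]
tool_rot: [1.485, 1.324, -1.156]
ft_force: [-2.1, -8.2, 0.9]
grip_width: 0.288
```

Emit:
{"api": "step_arm", "payload": {
  "increments": [0.01,0,-0.048,0,0,0,0,0,0,0,0,0]
}}

```text
time: 9.6
position: [0.4853, -0.1056, 0.0507]
tool_rot: [1.485, 1.324, -1.157]
ft_force: [-0.9, -7.9, 1.2]
grip_width: 0.295
```

Emit:
{"api": "step_arm", "payload": {
  "increments": [0.01,0,-0.048,0,0,0,0,0,0,0,0,0]
}}

```text
time: 9.85
position: [0.4854, -0.1055, 0.0507]
tool_rot: [1.485, 1.323, -1.157]
ft_force: [-1.0, -9.1, 1.3]
grip_width: 0.29
```

```bash
python3 st.py
python3 - <<'E'
from h import *
import cv2
a=ctrl.get_image("top");cv2.imwrite("pics/t7.png",cv2.resize(a[140:235,165:330,::-1],None,fx=4.8,fy=4.8,interpolation=cv2.INTER_CUBIC))
E
python3 st.py
```

```text
t 9.85 fwd 74.51981137466302 lat 0.46865597237153733 z -0.023366196238737424 Ff -9.1465727371699 Fx 0.02810396985283538 Fz 1.2586730548792162 grip 0.290257677737355
t 9.9 fwd 74.52699498509368 lat 0.4436125504947265 z -0.02511817445621095 Ff -9.78761600685914 Fx -0.31702194220491875 Fz 0.9776092122227144 grip 0.28740153447553496
```

View pics/t7.png

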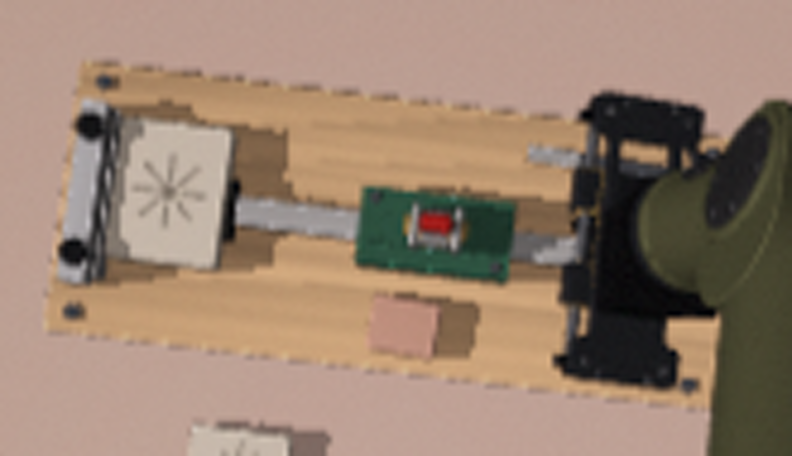

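The stone is against the plate, with its front edge at the dark strip around 112. I'll build up to about 13–14 N.

Emit:
{"api": "step_arm", "payload": {
  "increments": [0.025,0,-0.097,0,0,0,0,0,0,0,0,0]
}}

```text
time: 10.15
position: [0.4855, -0.1053, 0.0507]
tool_rot: [1.484, 1.322, -1.157]
ft_force: [-2.3, -10.9, 0.4]
grip_width: 0.289
```

Emit:
{"api": "step_arm", "payload": {
  "increments": [0.02,0,-0.077,0,0,0,0,0,0,0,0,0]
}}

```text
time: 10.4
position: [0.4857, -0.1052, 0.0507]
tool_rot: [1.484, 1.321, -1.158]
ft_force: [-1.1, -11.7, 0.0]
grip_width: 0.295
```

```bash
python3 st.py
```

```text
t 10.4 fwd 74.8914919523249 lat 0.7333765510459817 z -0.02667468275354551 Ff -11.740554873871362 Fx 0.2266274174110344 Fz 0.020368928364231154 grip 0.29506630669139344
```

Emit:
{"api": "step_arm", "payload": {
  "increments": [0.02,0,-0.08,0,0,0,0,0,0,0,0,0]
}}

```text
time: 10.65
position: [0.4858, -0.105, 0.0507]
tool_rot: [1.484, 1.32, -1.158]
ft_force: [-0.6, -12.8, 0.8]
grip_width: 0.293
```

Emit:
{"api": "step_arm", "payload": {
  "increments": [0.012,0,-0.05,0,0,0,0,0,0,0,0,0]
}}

```text
time: 10.9
position: [0.4859, -0.105, 0.0507]
tool_rot: [1.484, 1.319, -1.159]
ft_force: [-1.0, -13.8, 0.2]
grip_width: 0.294
```

```bash
python3 st.py
```

```text
t 10.9 fwd 75.07598095757444 lat 0.9538923541876624 z 0.043251769429757114 Ff -13.796238041913815 Fx 0.5129383199454198 Fz 0.17443050489358014 grip 0.2938962715466185
```

About 14 N at the knob. With roughly 6 N of drag, that leaves about 8 N at the plate. Releasing.

Emit:
{"api": "step_arm", "payload": {
  "increments": [0,0,0,0,0,0,0,0,0,0,0,0,0,0,0,0,0,0,0,0,0,0],
  "fingers": 60
}}

```text
schema error: expected a multiple of 6 numbers
```

```bash
python3 st.py;python3 - <<'E'
from h import *
import cv2
a=ctrl.get_image("wrist");cv2.imwrite("pics/w8.png",a[:,:,::-1])
E
```

```text
t 10.9 fwd 75.07598095757444 lat 0.9538923541876624 z 0.043251769429757114 Ff -13.796238041913815 Fx 0.5129383199454198 Fz 0.17443050489358014 grip 0.2938962715466185
```

View pics/w8.png

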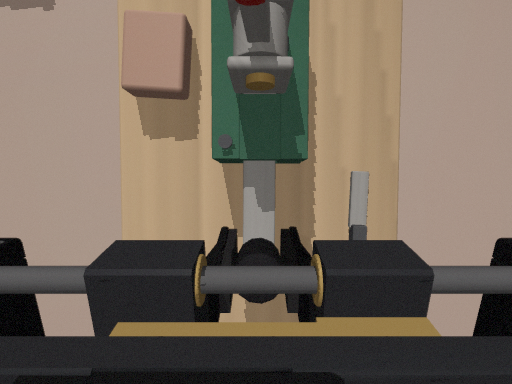

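The call was refused for a wrong count of numbers, so the knob is still gripped. Sending it again.

Emit:
{"api": "step_arm", "payload": {
  "increments": [0,0,0,0,0,0,0,0,0,0,0,0,0,0,0,0,0,0,0,0,0,0,0,0],
  "fingers": 60
}}

```text
time: 11.45
position: [0.4857, -0.0982, 0.0506]
tool_rot: [1.485, 1.329, -1.153]
ft_force: [-0.1, 0.4, -0.9]
grip_width: 0.583
```

```bash
python3 st.py;python3 - <<'E'
from h import *
import cv2
a=ctrl.get_image("wrist");cv2.imwrite("pics/w9.png",a[:,:,::-1])
E
```

```text
t 11.45 fwd 81.8100805891819 lat -0.03885301142047043 z -0.06371186622889519 Ff 0.34408967761789877 Fx -0.17272558672891006 Fz -0.8869264942978551 grip 0.5827642072304637
```

View pics/w9.png

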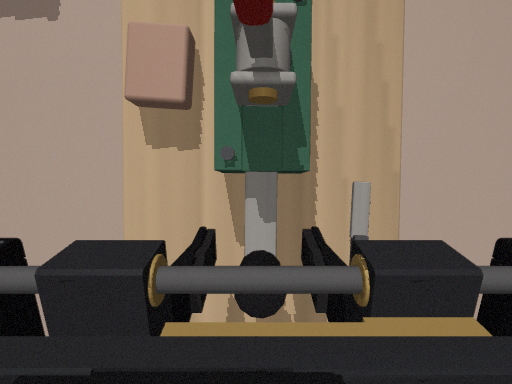

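The knob is free at (262,285). Lift clear, close the fingers, and look at the lever and stone.

Emit:
{"api": "step_arm", "payload": {
  "increments": [-1.5,0,0,0,0,0,-3,0,0,0,0,0,-3,0,0,0,0,0,-3,0,0,0,0,0,-2,0,0,0,0,0,0,0,0,0,0,0]
}}

```text
time: 12.25
position: [0.4837, -0.1311, 0.174]
tool_rot: [1.486, 1.323, -1.153]
ft_force: [-0.4, 0.8, -0.2]
grip_width: 0.601
```

```bash
python3 st.py;python3 - <<'E'
from h import *
import cv2
np.set_printoptions(precision=4,suppress=True)
a=ctrl.get_image("wrist");cv2.imwrite("pics/w10.png",a[:,:,::-1])
for n in ["bar_knob","lever_pivot","lever_handle"]:
    for r in ctrl.spot_point("wrist",n):
        w=world("wrist",r["xyz"]);print(n,round(r["score"],2),w,pix("wrist",w))
a=ctrl.get_image("top")
for n in ["lever_pivot","lever_handle","stone_mid","bar_pad","bar_knob"]:
    for r in ctrl.spot_point("top",n):
        w=world("top",r["xyz"]);print(n,round(r["score"],2),w,pix("top",w))
cv2.imwrite("pics/t10.png",cv2.resize(a[140:235,165:330,::-1],None,fx=4.8,fy=4.8,interpolation=cv2.INTER_CUBIC))
f=np.array([np.sin(.113),np.cos(.113),0]);x=np.array([f[1],-f[0],0])
print(ctrl.get_state()["position"])
P=np.array([.497,-.003,.08])-f*.06-x*.065;P[2]=.14
print(P,repr(plan(P,toolR(np.pi/2-.113),8)))
E
```

```text
t 12.25 fwd 48.94832620894475 lat 1.6698228975641303 z 123.27793202504625 Ff 0.7263540083088227 Fx -0.5250378720138557 Fz -0.16266428262048427 grip 0.6005510008646324
lever_pivot 0.61 [ 0.4935 -0.001   0.078 ] [256.2701  77.158 ]
lever_pivot 0.27 [0.4869 0.0056 0.1528] [243.6269  26.4949]
lever_handle 0.97 [0.4852 0.0048 0.151 ] [241.4086  29.4488]
lever_handle 0.37 [0.4293 0.0247 0.0072] [197.3566  83.0888]
lever_pivot 0.69 [ 0.497  -0.0028  0.08  ] [255.7803 187.8031]
lever_pivot 0.38 [ 0.7864  0.08   -0.0009] [232.6418 110.4606]
lever_handle 0.63 [ 0.4944 -0.0047  0.1479] [256.6276 186.3652]
lever_handle 0.52 [0.5186 0.1541 0.0315] [210.2845 182.9867]
stone_mid 0.84 [0.5297 0.1932 0.0286] [199.0964 179.9137]
stone_mid 0.79 [0.2064 0.3768 0.0198] [143.8705 274.5318]
stone_mid 0.56 [0.3321 0.1375 0.0052] [215.1832 237.1735]
stone_mid 0.39 [ 0.5519 -0.1169  0.012 ] [287.9195 174.3809]
bar_pad 0.89 [0.5194 0.1518 0.0297] [210.9847 182.8206]
bar_pad 0.17 [ 0.767  -0.1286 -0.0033] [290.2744 116.1214]
bar_knob 0.91 [ 0.4899 -0.115   0.0667] [288.9917 190.3552]
[ 0.4823 -0.1298  0.1714]
[ 0.4256 -0.0553  0.14  ] array([[ 0.593, -0.808, -0.719, -0.   , -0.032,  0.   ],
       [ 0.57 , -0.808, -0.738, -0.   , -0.032,  0.   ],
       [ 0.546, -0.808, -0.756, -0.   , -0.032,  0.   ],
       [ 0.521, -0.808, -0.773, -0.   , -0.032,  0.   ],
       [ 0.497, -0.808, -0.789, -0.   , -0.032,  0.   ],
       [ 0.471, -0.808, -0.804, -0.   , -0.032,  0.   ],
       [ 0.445, -0.808, -0.819, -0.   , -0.032,  0.   ],
       [ 0.419, -0.808, -0.832, -0.   , -0.032,  0.   ]])
```

View pics/w10.png

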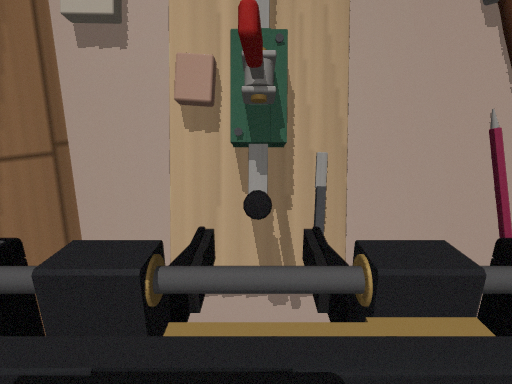

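View pics/t10.png

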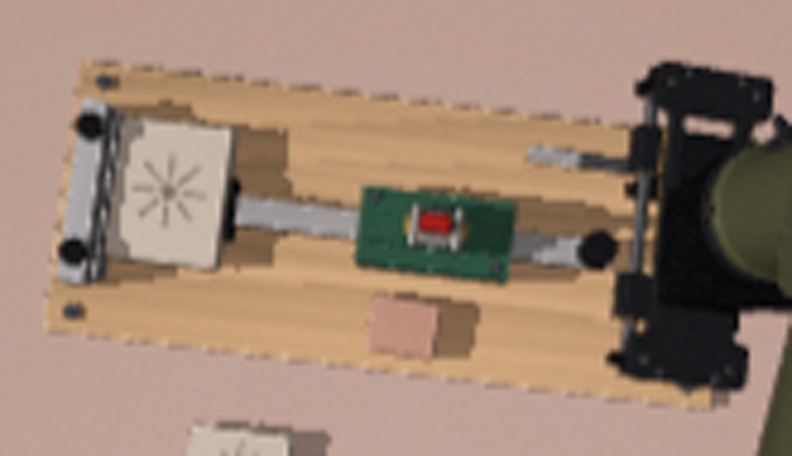

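The stone sits at the plate and the pad against the stone (233,210 in the crop). The lever still leans slightly toward the robot, with the handle near (251,30) in the wrist view. Next I approach the lever from the robot's side with closed fingers.

Emit:
{"api": "step_arm", "payload": {
  "increments": [0.6,-0.75,-0.72,0,-0.031,0,0.57,-0.75,-0.74,0,-0.031,0,0.55,-0.75,-0.76,0,-0.031,0,0.52,-0.75,-0.77,0,-0.031,0,0.5,-0.75,-0.79,0,-0.031,0,0.47,-0.75,-0.8,0,-0.031,0,0.44,-0.75,-0.82,0,-0.031,0,0.42,-0.75,-0.83,0,-0.031,0,0,0,0,0,0,0,0,0,0,0,0,0],
  "fingers": 0
}}

```text
time: 14.0
position: [0.4306, -0.0563, 0.1406]
tool_rot: [1.295, 1.157, -1.292]
ft_force: [-0.0, 1.4, 0.2]
grip_width: 0.005
```

```bash
cat > lv.py <<'E'
from h import *
np.set_printoptions(precision=3,suppress=True)
f=np.array([np.sin(.113),np.cos(.113),0]);x=np.array([f[1],-f[0],0]);PV=np.array([.497,-.003,.08])
s=ctrl.get_state();q=s["position"]-PV
R=Ro.from_rotvec(s["tool_rot"]).as_matrix();J=np.column_stack([x,f,[0,0,1]])
print("t",s["time"],"jig x,y,z-piv mm",J.T@q*1000,"F",J.T@s["ft_force"],"grip",s["grip_width"],"\ntool axes in jig\n",J.T@R)
E
python3 lv.py
```

```text
t 14.0 jig x,y,z-piv mm [-59.939 -60.429  60.64 ] F [-0.169  1.4    0.229] grip 0.005494288192817181 
tool axes in jig
 [[-0.002  1.    -0.001]
 [ 0.003 -0.001 -1.   ]
 [-1.    -0.002 -0.003]]
```

Emit:
{"api": "step_arm", "payload": {
  "increments": [0,0,-2,0,0,0,0,0,-2,0,0,0,0,0,-2,0,0,0,0,0,0,0,0,0]
}}

```text
time: 14.5
position: [0.4378, 0.0042, 0.1409]
tool_rot: [1.294, 1.158, -1.29]
ft_force: [0.2, -0.4, 0.6]
grip_width: 0.006
```

```bash
python3 lv.py;python3 - <<'E'
from h import *
import cv2
a=ctrl.get_image("side");b=ctrl.get_image("wrist")
cv2.imwrite("pics/s11.png",cv2.resize(a[110:260,170:330,::-1],None,fx=4,fy=4,interpolation=cv2.INTER_CUBIC));cv2.imwrite("pics/w11.png",b[:,:,::-1])
E
```

```text
t 14.5 jig x,y,z-piv mm [-59.68    0.471  60.912] F [ 0.238 -0.394  0.606] grip 0.005762251948981782 
tool axes in jig
 [[-0.002  1.     0.001]
 [ 0.004  0.001 -1.   ]
 [-1.    -0.002 -0.004]]
```

View pics/s11.png

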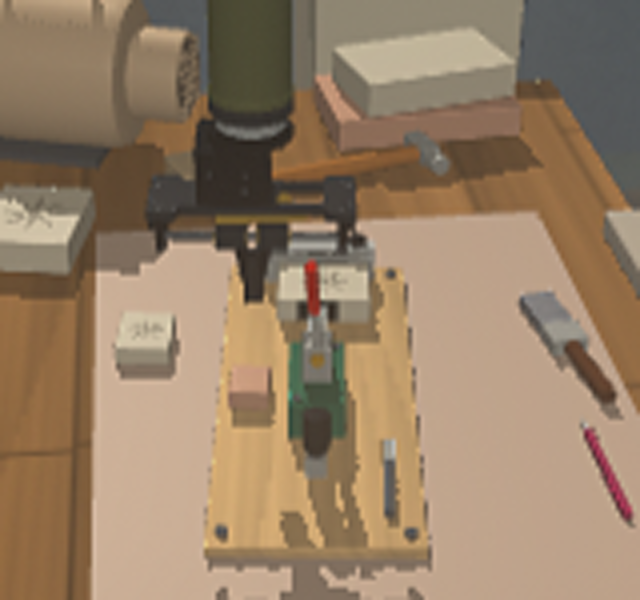

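View pics/w11.png

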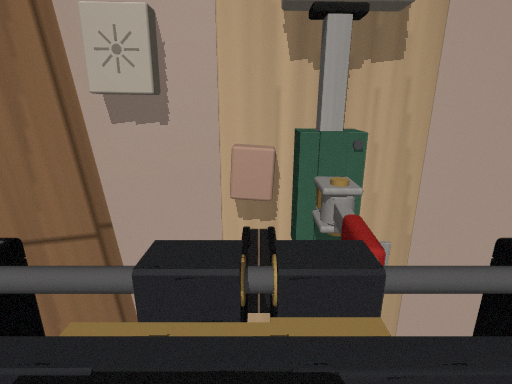

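The fingertips (250,290 in the side crop) are left of the red handle (313,285) at mid-handle height, with the path clear. Pushing toward +x now.

Emit:
{"api": "step_arm", "payload": {
  "increments": [0,1,0,0,0,0,0,1,0,0,0,0,-0.2,0.6,0,0,0,0]
}}

```text
time: 14.98
position: [0.4639, 0.0003, 0.1425]
tool_rot: [1.295, 1.158, -1.293]
ft_force: [-0.1, -0.5, -0.1]
grip_width: 0.01
```

Emit:
{"api": "step_arm", "payload": {
  "increments": [-0.2,0.5,0,0,0,0,0,0.5,0,0,0,0]
}}

```text
time: 15.22
position: [0.4735, -0.0005, 0.1448]
tool_rot: [1.295, 1.158, -1.292]
ft_force: [0.2, -0.0, 0.3]
grip_width: 0.006
```

Emit:
{"api": "step_arm", "payload": {
  "increments": [0,0.5,0,0,0,0,0,0.5,0,0,0,0]
}}

```text
time: 15.48
position: [0.4832, -0.0016, 0.1446]
tool_rot: [1.294, 1.158, -1.292]
ft_force: [0.2, -0.1, 0.8]
grip_width: 0.007
```

```bash
python3 lv.py;python3 - <<'E'
from h import *
import cv2
a=ctrl.get_image("side");
cv2.imwrite("pics/s12.png",cv2.resize(a[150:240,200:300,::-1],None,fx=6,fy=6,interpolation=cv2.INTER_CUBIC))
E
```

```text
t 15.475 jig x,y,z-piv mm [-13.87   -0.116  64.571] F [ 0.183 -0.113  0.847] grip 0.007218692071252934 
tool axes in jig
 [[-0.002  1.    -0.001]
 [ 0.004 -0.001 -1.   ]
 [-1.    -0.002 -0.004]]
```

View pics/s12.png

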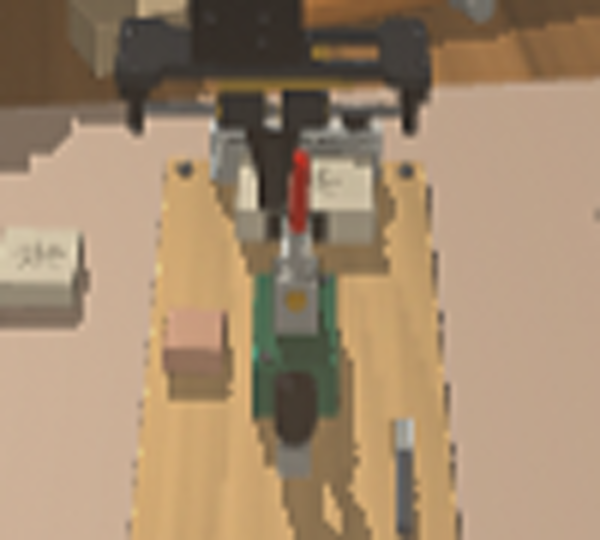

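Emit:
{"api": "step_arm", "payload": {
  "increments": [0,0.6,0,0,0,0,0,0.6,0,0,0,0,0.1,0.6,0,0,0,0]
}}

```text
time: 15.9
position: [0.5006, -0.0036, 0.1436]
tool_rot: [1.294, 1.159, -1.294]
ft_force: [-4.3, 0.7, 5.3]
grip_width: 0.004
```

Emit:
{"api": "step_arm", "payload": {
  "increments": [0.2,0.6,0,0,0,0,0.2,0.5,0,0,0,0]
}}

```text
time: 16.15
position: [0.5124, -0.005, 0.1402]
tool_rot: [1.294, 1.157, -1.292]
ft_force: [-4.9, -0.2, 8.0]
grip_width: 0.012
```

Emit:
{"api": "step_arm", "payload": {
  "increments": [0.2,0.5,0,0,0,0,0.25,0.4,0,0,0,0]
}}

```text
time: 16.4
position: [0.5218, -0.0061, 0.1359]
tool_rot: [1.295, 1.156, -1.292]
ft_force: [-5.0, -0.7, 8.2]
grip_width: 0.005
```

```bash
python3 lv.py;python3 - <<'E'
from h import *
import cv2
a=ctrl.get_image("side");b=ctrl.get_image("top")
cv2.imwrite("pics/s13.png",np.hstack([cv2.resize(a[150:240,200:300,::-1],(600,540),interpolation=cv2.INTER_CUBIC)]))
cv2.imwrite("pics/t13.png",cv2.resize(b[140:235,165:330,::-1],None,fx=4.8,fy=4.8,interpolation=cv2.INTER_CUBIC))
E
```

```text
t 16.4 jig x,y,z-piv mm [24.957 -0.271 55.935] F [-4.872 -1.258  8.186] grip 0.004983281472457369 
tool axes in jig
 [[-0.001  1.    -0.001]
 [ 0.003 -0.001 -1.   ]
 [-1.    -0.001 -0.003]]
```

View pics/s13.png

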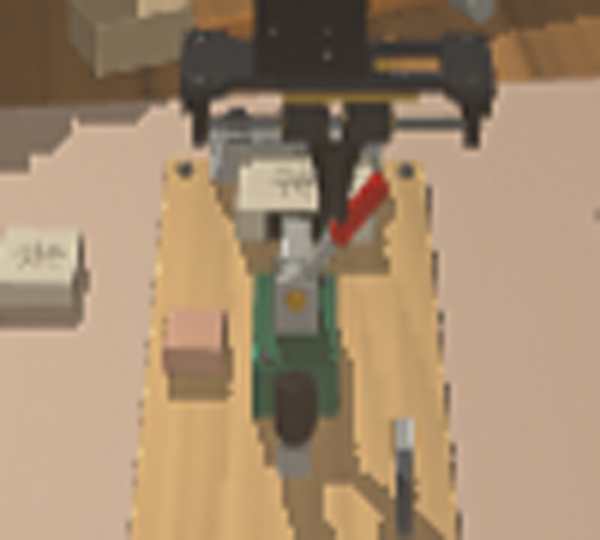

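The lever is about halfway over, with the fingers on the handle's back face near (340,220). Force is around 9 N, as expected. Continuing along the arc.

Emit:
{"api": "step_arm", "payload": {
  "increments": [0.3,0.55,0,0,0,0,0.35,0.5,0,0,0,0]
}}

```text
time: 16.75
position: [0.5319, -0.0073, 0.129]
tool_rot: [1.295, 1.157, -1.292]
ft_force: [-3.4, 0.1, 5.3]
grip_width: 0.006
```

Emit:
{"api": "step_arm", "payload": {
  "increments": [0.4,0.5,0,0,0,0,0.4,0.45,0,0,0,0]
}}

```text
time: 17.0
position: [0.5408, -0.0083, 0.1199]
tool_rot: [1.294, 1.158, -1.293]
ft_force: [-3.1, -0.8, 1.6]
grip_width: 0.008
```

```bash
python3 lv.py;python3 - <<'E'
from h import *
import cv2
a=ctrl.get_image("side")
cv2.imwrite("pics/s14.png",cv2.resize(a[150:240,200:300,::-1],(600,540),interpolation=cv2.INTER_CUBIC))
E
```

```text
t 17.0 jig x,y,z-piv mm [44.077 -0.358 39.926] F [-2.981 -1.106  1.591] grip 0.0075109671614584424 
tool axes in jig
 [[-0.003  1.    -0.001]
 [ 0.004 -0.001 -1.   ]
 [-1.    -0.003 -0.004]]
```

View pics/s14.png

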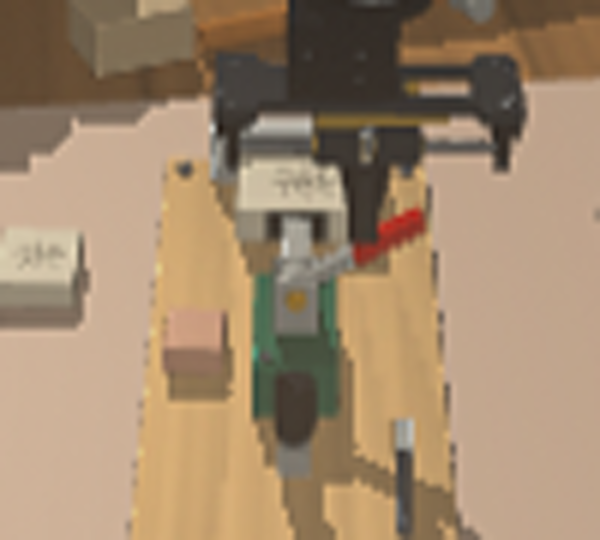

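Emit:
{"api": "step_arm", "payload": {
  "increments": [0.42,0.3,0,0,0,0,0.42,0.25,0,0,0,0]
}}

```text
time: 17.3
position: [0.5467, -0.0085, 0.1117]
tool_rot: [1.296, 1.157, -1.291]
ft_force: [-0.2, -0.4, 1.2]
grip_width: 0.01
```

Emit:
{"api": "step_arm", "payload": {
  "increments": [0.4,0.15,0,0,0,0,0,0,0,0,0,0]
}}

```text
time: 17.55
position: [0.5475, -0.0086, 0.1076]
tool_rot: [1.295, 1.158, -1.292]
ft_force: [-1.2, -0.6, -0.9]
grip_width: 0.006
```

```bash
python3 lv.py;python3 - <<'E'
from h import *
import cv2
a=ctrl.get_image("side")
cv2.imwrite("pics/s15.png",cv2.resize(a[150:240,200:300,::-1],(600,540),interpolation=cv2.INTER_CUBIC))
E
```

```text
t 17.55 jig x,y,z-piv mm [50.796  0.092 27.618] F [-1.157 -0.75  -0.864] grip 0.0061129600097825 
tool axes in jig
 [[-0.003  1.    -0.001]
 [ 0.004 -0.001 -1.   ]
 [-1.    -0.003 -0.004]]
```

View pics/s15.png

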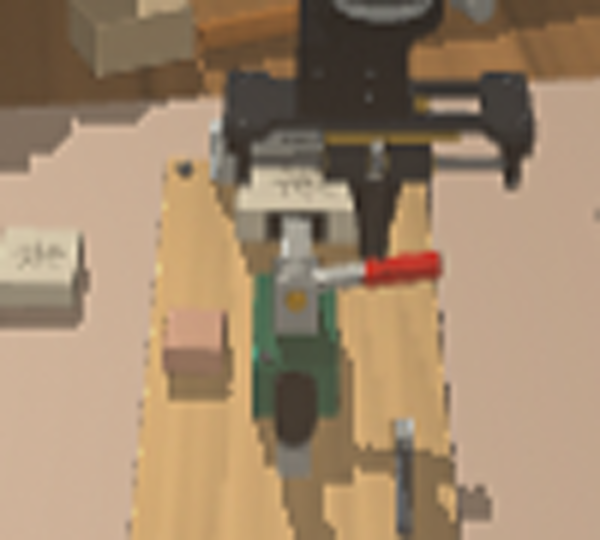

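The lever has snapped over: the handle lies nearly level at (400,268) and the tip is free at 0 N. Lift away and check.

Emit:
{"api": "step_arm", "payload": {
  "increments": [-1,0,0,0,0,0,-3,0,0,0,0,0,-3,0,0,0,0,0,-2,0,1,0,0,0,-1,0,5,0,0,0,0,0,5,0,0,0,0,0,5,0,0,0,0,0,0,0,0,0]
}}

```text
time: 18.6
position: [0.5278, -0.1748, 0.2072]
tool_rot: [1.299, 1.152, -1.301]
ft_force: [-0.1, -0.8, -1.1]
grip_width: 0.005
```

```bash
python3 lv.py;python3 - <<'E'
from h import *
import cv2
np.set_printoptions(precision=4,suppress=True)
f=np.array([np.sin(.113),np.cos(.113),0]);x=np.array([f[1],-f[0],0]);PV=np.array([.497,-.003,.08]);J=np.column_stack([x,f,[0,0,1]])
for c in ("side","top","wrist"):
    a=ctrl.get_image(c)
    if c=="wrist":cv2.imwrite("pics/w16.png",a[:,:,::-1])
    elif c=="side":cv2.imwrite("pics/s16.png",cv2.resize(a[140:240,200:300,::-1],(600,600),interpolation=cv2.INTER_CUBIC))
    else:cv2.imwrite("pics/t16.png",cv2.resize(a[140:235,165:330,::-1],None,fx=4.8,fy=4.8,interpolation=cv2.INTER_CUBIC))
    for n in ["lever_handle","stone_mid","bar_pad","bar_knob"]:
      for r in ctrl.spot_point(c,n)[:2]:
        w=world(c,r["xyz"]);print(c,n,round(r["score"],2),w,"rel piv mm",J.T@(w-PV)*1000)
E
```

```text
t 18.6 jig x,y,z-piv mm [  49.949 -167.266  127.224] F [-0.043 -0.832 -1.129] grip 0.005231361194445865 
tool axes in jig
 [[-0.003  1.    -0.01 ]
 [ 0.002 -0.01  -1.   ]
 [-1.    -0.003 -0.002]]
side lever_handle 0.52 [ 0.5699 -0.0091  0.0874] rel piv mm [73.0855  2.1537  7.3569]
side stone_mid 0.97 [0.2041 0.3771 0.0169] rel piv mm [-333.878   344.6573  -63.0824]
side stone_mid 0.67 [0.3244 0.1411 0.0084] rel piv mm [-187.7116  123.7629  -71.6045]
side bar_pad 0.43 [0.5136 0.1465 0.0265] rel piv mm [ -0.3787 150.4012 -53.5343]
side bar_knob 0.76 [ 0.4832 -0.1123  0.068 ] rel piv mm [  -1.4371 -110.1485  -12.0239]
side bar_knob 0.26 [0.51   0.1532 0.0286] rel piv mm [ -4.6517 156.6933 -51.3591]
top lever_handle 0.6 [ 0.5674 -0.0135  0.093 ] rel piv mm [71.097  -2.5076 12.9843]
top lever_handle 0.39 [ 0.7823  0.0812 -0.0022] rel piv mm [273.9705 115.8192 -82.1567]
top stone_mid 0.96 [0.5276 0.1934 0.0317] rel piv mm [  8.2789 198.5696 -48.294 ]
top stone_mid 0.93 [0.208  0.3785 0.018 ] rel piv mm [-330.1416  346.5144  -61.977 ]
top bar_pad 0.58 [0.5215 0.1506 0.0296] rel piv mm [  6.9833 155.4115 -50.3836]
top bar_knob 0.54 [ 0.487  -0.1158  0.0684] rel piv mm [   2.815  -113.1952  -11.6223]
wrist bar_knob 0.63 [ 0.4805 -0.1126  0.0686] rel piv mm [  -4.0174 -110.8024  -11.4012]
```

View pics/s16.png

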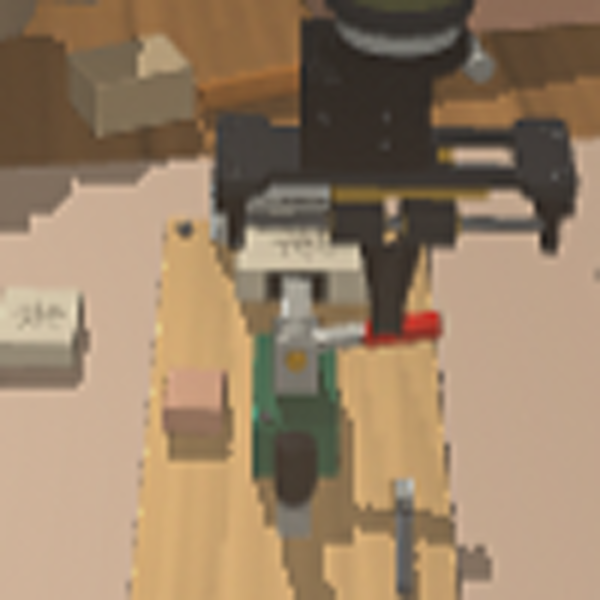

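View pics/t16.png

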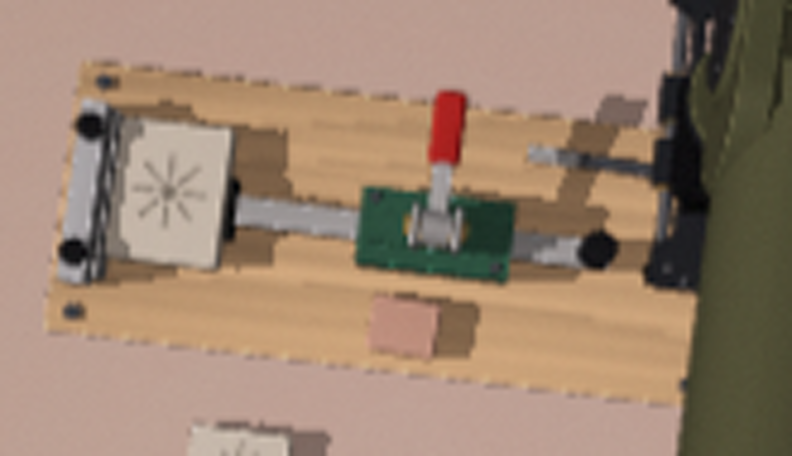

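View pics/w16.png

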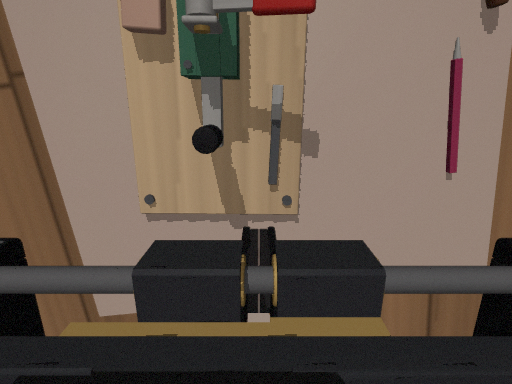

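The handle sits at (71, 13) mm from the pivot, about 0.18 rad above level, which matches the lever's stop. In the top crop the stone (front edge around 112) and the pad (233) are unchanged since release. The robot touches nothing, so I'm handing it in.

```bash
python3 -c "
from bench import ctrl
print(ctrl.close_job())"
```

```text
the job is handed in; nothing more can be done
None
```

The job is handed in: the stone is seated against the steel plate and the red lever is home, so the bar is clamped. I stopped using the arm at about 19 s, well inside the 61 s limit; no verdict is given.

**Stone:** I gripped the knob and slid the bar forward. Contact with the plate came at about 74 mm of travel. I built the push up to about 14 N at the knob. Drag while sliding was about 6 N, so by my estimate about 8 N reached the plate, under the 20 N limit. I then let go.

**Lever:** I pushed it over center with closed fingers along its arc. The highest force I read was about 9.5 N, and it snapped home by itself.

**Last checks:**
- **Lever angle:** the top camera puts the handle about 0.18 rad above level, against 0.17 at the stop. The side camera gave about 0.10, which is within the networks' roughly 4 mm error.
- **Stone and pad:** in the top view, both look the same after clamping as before. The force still holding the stone after release was not measured.
- **Other things:** in the last pictures the offcut, chisel and pencil show no movement. I did not check every other item. The hand was clear of everything.

One gripper-open call was refused because I sent the wrong count of numbers. I sent it again with no effect on the scene.

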